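# Pop the battery hatch of the nib grinder

### The arm

A 6-joint arm with a two-finger parallel gripper is mounted at the origin on the work surface. World frame = base frame: x ahead of the robot, y to its left, z up, the work surface at z = 0. Lengths are in m, angles in rad, forces in N, time in s.
With the tool pointing down it reaches from about 0.275 to 0.725 m from the base axis. Payload 5.6 kg.
Tool frame: the origin (TCP) lies midway between the tips of the shut fingers; the grasp point (between the pads) lies 19 mm behind it; z points along the fingers, x is the direction in which the jaws open and shut, and the axes are right-handed (so a half turn about z gives the same grasp; the last joint's range is limited). The gripper opens to 85 mm and grips with 20 to 120 N. Pads are 22 mm wide; open, the fingers measure 114 mm over their backs; the gripper's body (76 mm by 85 mm) begins 54 mm behind the grasp point. The pads swing forward as they close: fully open they stand 13 mm farther back than shut.
Start: joints at [1.479, 0.255, 0.108, 0, -1.424, -0.285], TCP at [0.202, 0.511, 0.231] pointing down, gripper open.
Joint ranges: [-2.95, 2.95], [-1.21, 1.97], [-1.09, 1.5], [-2.87, 1.71], [-2.94, -0.07], [-3.05, 3.05]. Speed limits (rad/s): [2.57, 2.57, 3.14, 3.14, 3.14, 3.14].

### API

Orientations are given as a unit quaternion [w, x, y, z].
In Python, from workcell import * gives the robot as it stands. The module is installed in compiled form; this text tells all that it offers.
- The arm moves only by the shell command python3 -m crank 'ROWS' [FORCE]. ROWS is JSON, a list of rows, each a list of 3 entries, a list of its own where there are three numbers: the shift along the tool's x, y, z in cm, then the turn, a rotation vector about the tool's x, y, z in rad, then the finger opening in cm, from 0 to 8.54. A call has exactly 5 rows; each row is the pose to reach, as a shift and turn from the pose commanded when the call began, along the tool's axes at that moment; what a row does not reach only later rows make up. A row lasts 1/10 s, in which the tool goes at most 50 mm and 8.59 degrees, less where a joint would pass 70% of its speed; a pose out of reach is approached as far as the arm can. A call with a gripper value outside its range is refused whole. The fingers move at their own pace and stop on an object; FORCE is the grip in N (left out, the last holds). Time passes only in rows, so rows that repeat a pose let the fingers close, or fill a call up. It gives the time, the measured TCP pose, the force and the opening at its end, in the units of the state.
- observe(): the state, without advancing time (a new reading comes with each control period).
- snapshot(name): name is "side" or "top"; returns (picture, depth): 420x560x3 uint8, red, green, blue; 420x560 float32, m along the optical axis (not along the pixel's ray), 0 where there is no reading.
- calibration(name): a dict with "fx", "fy", "cx", "cy" (pixels), "camera_from_world" (4x4, takes a point from world to camera coordinates). Camera axes: x right, y up, looking along -z (the intrinsics and any distortion apply to the point x, -y, -z); pixel columns grow to the right and rows downward; lengths in m; the calibration is good to about 2 mm. A picture is of the moment at which its call begins. calibration takes no time and is no camera call.
- job_done(): hands the job in, once; it reports no verdict.
The state is a dict: "t": time; "qpos": joint angles; "dq": joint speeds; "tau": joint torques, N m; "position": TCP position; "orientation": TCP orientation; "force": force on the tool from outside, world axes, zero at the start; "wrist_torque": the same for the moment, N m; "opening": opening from 0.0 (shut) to 1.0 (fully open).
Only numpy, scipy, OpenCV 4.12 (cv2) and the standard library are available. Lean on these libraries where they do the work, as an engineer would, in place of code of your own. Each camera call takes 0.05 s, during which the arm holds its last target. There are 200 camera calls.

### The job

The cordless nib grinder needs its battery changed: press the ridged thumb pad on its blue battery hatch down with your fingertips once, so that the push-push latch lets go and the hatch pops up by itself, then draw your hand away and watch it for a couple of seconds to make sure it stays open. Press it only as firmly as the latch needs; do not grip, lift or pry the hatch or press it shut again, do not press the green start button, and leave the ink bottle, its cap, the loupe and the spare battery where they are.

Things in the scene. Friction and masses are not known exactly. Their poses are not given: they have to be found in the camera images.
- grinder: Grey-green nib grinder, fixed. Base 160 by 340 mm, flat deck 75 mm above the table. Origin on the table under the middle of the hatch; x points away from the worker, y along the machine to its motor head, z up. The base spans x -75..85, y -70..270 mm. The head with wheel, shield and lamp fills y 145..280, x -140..95 mm, up to 345 mm high; else only hatch, start button and speed knob top the deck.
- hatch_hinge (a joint): Hatch hinge (rad). 0 to 0.005: shut, latched. Negative: pressed in, stop at -0.062. Positive: open. Pressed past about -0.043 (3.4 mm at the thumb pad, 3.5 N) and let go, the latch frees it and a damped spring lifts it within 1 s to rest at 0.69. The stop comes at 4.8 mm, 4 N: press till it is felt, 6 to 8 N. Less leaves it latched; pressing the open hatch fully down latches it again.
- battery_hatch: Hatch cover, dark blue plastic, 92 mm (x) by 100 mm (y) by 14 mm, 8 mm proud of the deck when shut (flat top 83 mm above the table). Origin on the hinge line, at the edge away from the worker, 77 mm above the table; axes as the grinder's when shut; the cover runs x -94..-2, y -50..50 mm, top at z = 6 mm. Its edge towards -x rises about 58 mm when it opens.
- hatch_press (a point): Middle of the pale ridged thumb pad (24 by 44 mm) near the cover's free edge, on the cover's top face: the point to press, 83 mm above the table when shut (the ridges show 1 mm above it). The free edge is 16 mm from it towards -x. It moves with the hatch, up about 50 mm when open; axes as the cover's, z out of its top.
- latch_follower (a joint): Sideways place (m) of the small follower pin hidden inside the latch. About 0 when latched, up to +0.013 while pressed from latched, -0.001 to -0.004 once open. It goes beyond -0.007 only when an open hatch is being pressed shut again.
- start_button (a joint): Travel (m) of the grinder's green start button, 22 mm across, on the deck at x = -45, y = 92 mm in the grinder's frame, top 97 mm above the table; the black speed knob stands beside it at y = 145 mm. 0 out, 0.005 fully in. Not to be pressed.
- ink_bottle: Bystander: square blue ink bottle without its cap, 50 mm by 50 mm, 62 mm tall, loose. Origin at the centre of its underside.
- ink_cap: Bystander: black bottle cap, 38 mm across, 16 mm tall, loose. Origin at the centre of its underside.
- loupe: Bystander: black eye loupe with a grey lens on top, a 34 mm tall tapered tube up to 36 mm across, standing loose. Origin at the centre of its underside.
- spare_battery: Bystander: black and orange battery pack, 76 by 52 by 30 mm tall, lying loose. Origin at the centre of its underside. The four bystanders stand on the table in any order: three in front of the grinder (at x -150..-130 mm in its frame), one beside it (at y -145..-135 mm).

How it is judged:
By the outcome, as a careful person would: the job done as asked, in the order asked, and still so for the second after the job is handed in, with the robot touching nothing.
It also fails if it takes over 34 s, if anything falls off the work surface, if the arm or the gripper's body presses on something with over 40 N, if the wrist force passes 120 N, or if a joint passes its speed limit or range.

## Working session

There is one attempt and no reset: what is moved stays moved. The work goes in short steps, Python scripts to look and compute and a shell command to move; the robot and the scene stay as the last step left them, time stands still between calls to the robot, and variables do not carry over. Pictures are saved under pics/ and viewed, about 8 in all and at most 12, crops included, and the job is handed in when it is done.

```bash
mkdir -p pics
cat > h.py <<'E'
from workcell import *
import numpy as np, cv2
def grab(n,out):
    p,d=snapshot(n); cv2.imwrite(f'pics/{out}.png',p[...,::-1]); np.save(f'pics/{out}_d.npy',d); return p,d
def pts(n,d):
    c=calibration(n); v,u=np.mgrid[:420,:560]
    P=np.stack([(u-c['cx'])/c['fx']*d,-(v-c['cy'])/c['fy']*d,-d,np.ones_like(d)],-1)
    return (P@np.linalg.inv(c['camera_from_world']).T)[...,:3]
E
python3 - <<'E'
from h import *
p,d=grab('top','top1'); q,e=grab('side','side1')
cv2.imwrite('pics/both1.png',cv2.resize(np.vstack([p,q])[...,::-1],(450,675))[:600]) if 0 else None
s=observe(); print(s['t'],s['position'],s['orientation'],s['force'],s['opening'])
for n in('top','side'):
    c=calibration(n); print(n,c.keys(),np.linalg.inv(c['camera_from_world'])[:3,3].round(3))
E
```

```text
0.1 [0.2021595  0.51101947 0.23047088] [-6.99871260e-04 -5.62130889e-01  8.27047822e-01 -5.23097579e-04] [ 0.39462766 -0.95555216 -0.30222912] 1.0016673432755911
top dict_keys(['fx', 'fy', 'cx', 'cy', 'camera_from_world']) [ 0.518 -0.049  0.836]
side dict_keys(['fx', 'fy', 'cx', 'cy', 'camera_from_world']) [ 0.467 -0.678  0.523]
```

View pics/top1.png

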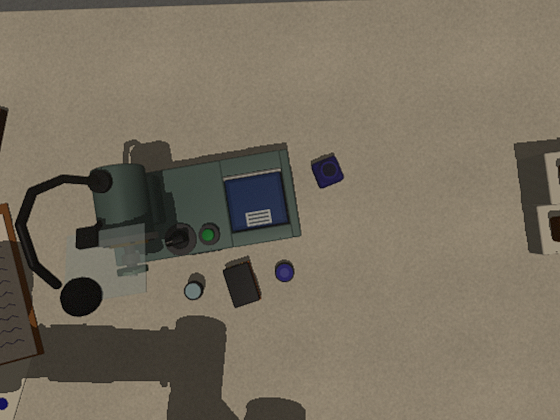

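View pics/side1.png

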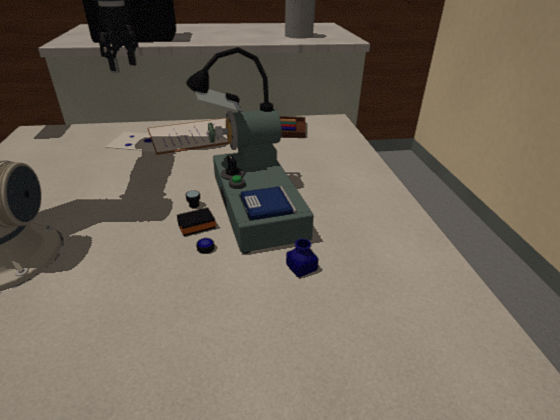

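The top view shows the blue hatch at about (257,202) and its pale thumb pad at (259,217). The green button is at (208,234), and the loupe (194,289), battery (242,282) and cap (285,271) are in front. The bottle is beside the grinder at (327,171). Next I'll turn these into world positions.

Run:
```python
from h import *
from scipy.spatial.transform import Rotation as R
def ray(n,u,v,z):
    c=calibration(n); T=np.linalg.inv(c['camera_from_world'])
    r=T[:3,:3]@[(u-c['cx'])/c['fx'],-(v-c['cy'])/c['fy'],-1]; o=T[:3,3]
    return o+r*(z-o[2])/r[2]
for n,f,box in(('top','top1',(215,160,300,245)),('side','side1',(236,180,300,222))):
    p=cv2.imread(f'pics/{f}.png'); d=np.load(f'pics/{f}_d.npy'); P=pts(n,d)
    x0,y0,x1,y1=box; m=np.zeros((420,560),bool); m[y0:y1,x0:x1]=1
    h=cv2.cvtColor(p,cv2.COLOR_BGR2HSV)
    b=m&(h[...,0]>105)&(h[...,0]<130)&(h[...,1]>110)&(h[...,2]>40)
    k,l,st,ce=cv2.connectedComponentsWithStats(b.astype(np.uint8)); i=1+st[1:,4].argmax()
    cn=max(cv2.findContours((l==i).astype(np.uint8),0,2)[0],key=cv2.contourArea)
    hull=cv2.convexHull(cn); ins=cv2.fillConvexPoly(np.zeros((420,560),np.uint8),hull,1)>0
    pad=cv2.erode(ins.astype(np.uint8),np.ones((3,3)))>0
    pad&=(h[...,2]>130)&(h[...,1]<110)
    H=np.array([ray(n,u,v,.083)[:2] for u,v in hull[:,0]],np.float32)
    print(n,st[i],'hatch rect',cv2.minAreaRect(H)); print(' box',cv2.boxPoints(cv2.minAreaRect(H)).round(3).tolist())
    v,u=np.nonzero(pad); pr=cv2.minAreaRect(np.array([ray(n,a,c,.084)[:2] for a,c in zip(u,v)],np.float32))
    print(' pad px',u.mean(),v.mean(),len(u),'ray rect',pr,'mean depth pt',P[pad].mean(0),'hatch z',np.median(P[l==i][:,2]))
print('button',ray('top',208,234,.097),'knob',ray('top',180,238,.12))
print(R.from_quat(np.roll(observe()['orientation'],-1)).as_matrix().round(3))
```

```text
top [ 225  172   61   59 2248] hatch rect ((0.5497645139694214, 0.019117020070552826), (0.08990227431058884, 0.09828577190637589), 8.494101524353027)
 box [[0.49799999594688416, 0.061000000685453415], [0.5130000114440918, -0.035999998450279236], [0.6010000109672546, -0.023000000044703484], [0.5870000123977661, 0.07400000095367432]]
 pad px 258.2913907284768 217.17218543046357 151 ray rect ((0.520574152469635, 0.014856025576591492), (0.022611241787672043, 0.042478591203689575), 9.279465675354004) mean depth pt [0.52077632 0.01431339 0.08964615] hatch z 0.08402928442908075
side [241 187  51  29 847] hatch rect ((0.5464401841163635, 0.016551267355680466), (0.08968239277601242, 0.0982065349817276), 8.309015274047852)
 box [[0.4950000047683716, 0.05900000035762787], [0.5090000033378601, -0.039000000804662704], [0.5979999899864197, -0.026000000536441803], [0.5839999914169312, 0.07199999690055847]]
 pad px 252.36 201.2 50 ray rect ((0.5186722874641418, 0.015940038487315178), (0.021442480385303497, 0.041019685566425323), 9.106741905212402) mean depth pt [0.51886767 0.01423971 0.08431125] hatch z 0.08365582828363283
button [0.49285281 0.10209679 0.097     ] knob [0.4876249  0.14514255 0.12      ]
[[-0.368 -0.93  -0.001]
 [-0.93   0.368 -0.002]
 [ 0.002 -0.    -1.   ]]
```

The measured hatch is 90×98 mm and the pad 22×42 mm, both near the stated sizes, and the two views agree within 3 mm. The pad is at about (0.519, 0.0145), with the grinder yawed +8.5°. The head, up to 345 mm high, lies on the straight path, so I'll go round on the near side. On the way I'll shut the fingers and line the jaw axis up with the pad's long side.

```bash
python3 -m crank '[[[4.4,-2.2,0],[0,0,-0.1],0],[[8.8,-4.4,0],[0,0,-0.2],0],[[13.2,-6.6,0],[0,0,-0.3],0],[[17.6,-8.8,0],[0,0,-0.42],0],[[22,-11,0],[0,0,-0.53],0]]' 20; python3 -c "
from h import *
s=observe();print(s['qpos'],s['orientation'])"
```

```text
t: 0.6
position: [0.2234, 0.2641, 0.2308]
orientation: [0.0, 0.761, -0.649, 0.0]
force: [0.3, -0.4, 0.8]
opening: 0.141
[ 1.33117201e+00 -1.63877070e-01 -3.36869440e-01 -7.99900822e-05
 -1.39845896e+00  3.98079231e-01] [ 3.10221127e-04  7.60847872e-01 -6.48930202e-01  1.12121242e-04]
```

The joint readings show the arm plane offset about 0.15 m to the left of the tool. I'll come round to the front at a safe distance, then check the wrist's height against the 345 mm head before going in.

```bash
python3 -m crank '[[[5,-1,0],[0,0,0],0],[[10,-2,0],[0,0,0],0],[[15,-3,0],[0,0,0],0],[[20,-4.2,0],[0,0,0],0],[[25,-5.4,0],[0,0,0],0]]'
python3 - <<'E'
from h import *
p,d=grab('side','side2'); P=pts('side',d); s=observe(); print(s['qpos'].round(3) if hasattr(s['qpos'],'round') else s['qpos'])
E
```

```text
t: 1.1
position: [0.3128, 0.031, 0.2315]
orientation: [-0.001, 0.76, -0.65, 0.0]
force: [1.3, 1.7, -0.4]
opening: -0.004
[ 0.589 -0.235 -0.389  0.003 -1.418  1.124]
```

View pics/side2.png

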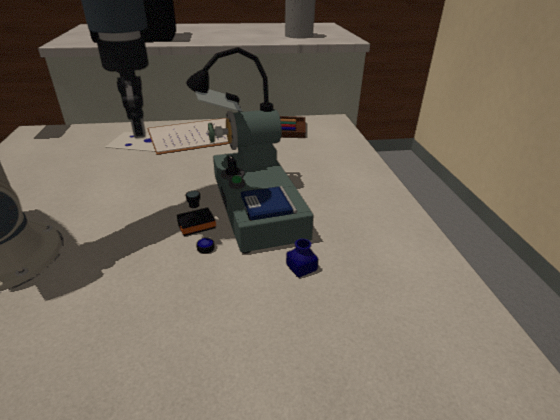

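The fingertips show at (137,135), the gripper body at (130,90), and the dark flange and wrist run up out of the frame at (118,30). I'll check their heights from the depth.

Run:
```python
from h import *
P=pts('side',np.load('pics/side2_d.npy'))
for u,v in((137,132),(130,80),(122,50),(122,38),(115,25),(115,3)): print(u,v,P[v,u].round(3))
```

```text
137 132 [0.311 0.019 0.247]
130 80 [ 0.322 -0.005  0.346]
122 50 [ 0.319 -0.006  0.393]
122 38 [0.321 0.002 0.409]
115 25 [ 0.318 -0.014  0.429]
115 3 [ 0.324 -0.015  0.459]
```

The column is still straight up at fingertip +0.23 m, so the wrist stays well above the head at pressing height. Next I'll move over the pad.

```bash
python3 -m crank '[[[1,-4,0],[0,0,0],0],[[2,-8,2],[0,0,0],0],[[3,-12,4],[0,0,0],0],[[4,-16,6.5],[0,0,0],0],[[4.8,-20,9],[0,0,0],0]]'; python3 -m crank '[[[0,0,0],[0,0,0],0],[[0,0,0],[0,0,0],0],[[0,0,0],[0,0,0],0],[[0,0,0],[0,0,0],0],[[0,0,0],[0,0,0],0]]'
python3 - <<'E'
from h import *
p,d=grab('side','side3'); q,e=grab('top','top3'); s=observe(); print(s['position'],s['orientation'],s['force'])
a=cv2.resize(p[150:260,150:320],(680,440),interpolation=2)
cv2.imwrite('pics/s3c.png',a[...,::-1])
E
```

```text
t: 1.65
position: [0.5194, 0.0153, 0.1398]
orientation: [0.0, 0.759, -0.651, -0.0]
force: [-0.3, 0.7, 1.2]
opening: -0.001
t: 2.15
position: [0.5178, 0.0163, 0.1428]
orientation: [-0.001, 0.759, -0.651, 0.001]
force: [0.3, 0.6, -0.1]
opening: 0.003
[0.51783686 0.01622438 0.14237431] [-9.09814492e-04  7.59273344e-01 -6.50771002e-01  5.14852903e-04] [-0.05490924  0.3536227  -0.68310224]
```

View pics/s3c.png

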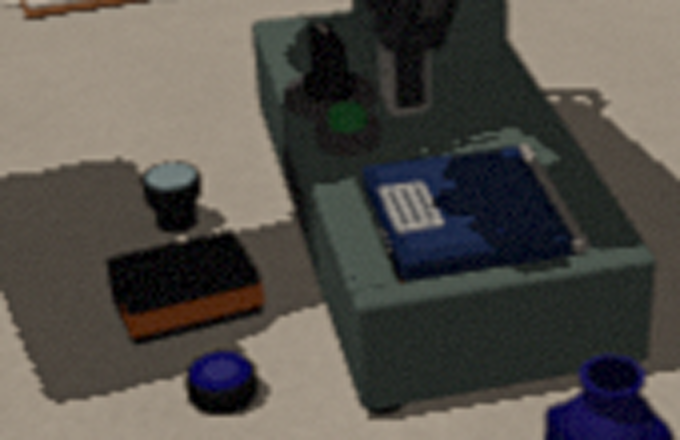

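In the crop the shut fingertips are at (408,110), above the pad at (410,205). The TCP matches the measured pad within 2 mm. I'll descend to just above the pad.

```bash
python3 -m crank '[[[0,0,1.5],[0,0,0],0],[[0,0,3],[0,0,0],0],[[0,0,4.2],[0,0,0],0],[[0,0,5],[0,0,0],0],[[0,0,5.2],[0,0,0],0]]';python3 -m crank '[[[0,0,0],[0,0,0],0],[[0,0,0],[0,0,0],0],[[0,0,0],[0,0,0],0],[[0,0,0],[0,0,0],0],[[0,0,0],[0,0,0],0]]'
```

```text
t: 2.75
position: [0.5175, 0.0159, 0.0885]
orientation: [0.001, 0.759, -0.651, -0.0]
force: [-0.2, -0.3, 0.5]
opening: 0.001
t: 3.25
position: [0.5181, 0.016, 0.0895]
orientation: [-0.0, 0.759, -0.651, 0.0]
force: [-0.3, 0.3, -0.2]
opening: -0.001
```

Contact should come about 6 mm lower and the stop about 11 mm lower. I'll press in with small steps.

```bash
python3 -m crank '[[[0,0,0.2],[0,0,0],0],[[0,0,0.4],[0,0,0],0],[[0,0,0.6],[0,0,0],0],[[0,0,0.75],[0,0,0],0],[[0,0,0.85],[0,0,0],0]]'
```

```text
t: 3.75
position: [0.5178, 0.0159, 0.0809]
orientation: [0.0, 0.759, -0.651, -0.0]
force: [-2.3, -0.7, 4.0]
opening: 0.0
```

```bash
python3 -m crank '[[[0,0,0.06],[0,0,0],0],[[0,0,0.12],[0,0,0],0],[[0,0,0.16],[0,0,0],0],[[0,0,0.2],[0,0,0],0],[[0,0,0.2],[0,0,0],0]]'; python3 -c "
from h import *
for i in range(3): print(observe()['force'],observe()['position'])"
```

```text
t: 4.25
position: [0.5178, 0.0159, 0.0787]
orientation: [0.0, 0.759, -0.651, -0.0]
force: [-3.2, -0.3, 3.1]
opening: 0.001
[-3.1683909  -0.28205623  3.09289833] [0.51776879 0.01593451 0.07871746]
[-3.1683909  -0.28205623  3.09289833] [0.51776879 0.01593451 0.07871746]
[-3.1683909  -0.28205623  3.09289833] [0.51776879 0.01593451 0.07871746]
```

```bash
python3 -m crank '[[[0,0,0.03],[0,0,0],0],[[0,0,0.06],[0,0,0],0],[[0,0,0.08],[0,0,0],0],[[0,0,0.1],[0,0,0],0],[[0,0,0.1],[0,0,0],0]]'
```

```text
t: 4.75
position: [0.5178, 0.0159, 0.0784]
orientation: [0.0, 0.759, -0.651, 0.0]
force: [-5.6, -0.1, 9.3]
opening: -0.002
```

The stop is felt: 9.3 N with almost no further travel. I'll release straight up, then draw back.

```bash
python3 -m crank '[[[0,0,-2],[0,0,0],0],[[0,0,-6],[0,0,0],0],[[0,0.5,-10],[0,0,0],0],[[0,3,-13],[0,0,0],0],[[0,7,-15],[0,0,0],0]]';python3 -m crank '[[[0,4,0],[0,0,0],0],[[0,7,0],[0,0,0],0],[[0,9,0],[0,0,0],0],[[0,10,0],[0,0,0],0],[[0,10,0],[0,0,0],0]]'
python3 - <<'E'
from h import *
p,d=grab('side','side4'); q,e=grab('top','top4')
a=cv2.resize(p[150:280,150:330],(600,433)); cv2.imwrite('pics/s4c.png',a[...,::-1])
E
```

```text
t: 5.25
position: [0.4504, 0.0057, 0.2295]
orientation: [-0.001, 0.759, -0.651, 0.001]
force: [-0.8, 0.4, -0.0]
opening: 0.001
t: 5.75
position: [0.3499, -0.0098, 0.2281]
orientation: [-0.001, 0.759, -0.651, 0.0]
force: [1.0, 0.5, 0.7]
opening: 0.002
```

View pics/s4c.png

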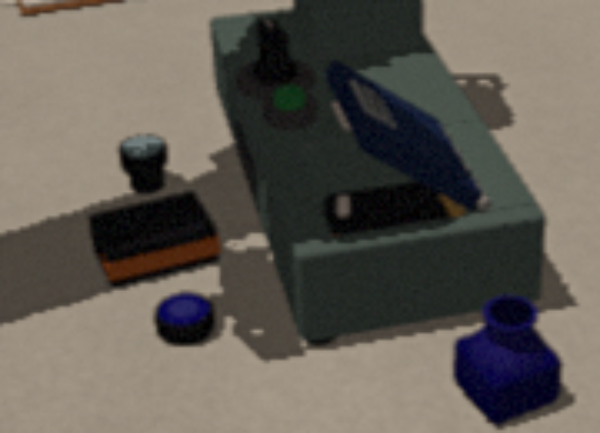

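The crop shows the hatch open, with its free edge raised at (335,65), the hinge at (485,205) and the battery bay visible at (390,210). The bystanders are where they were. I'll watch it for 2.5 s with the arm still.

```bash
for i in 1 2 3 4 5; do python3 -m crank '[[[0,0,0],[0,0,0],0],[[0,0,0],[0,0,0],0],[[0,0,0],[0,0,0],0],[[0,0,0],[0,0,0],0],[[0,0,0],[0,0,0],0]]' | head -2; done
python3 - <<'E'
from h import *
p,d=grab('side','side5'); P=pts('side',d)
def hatchz(f):
    p=cv2.imread(f'pics/{f}.png');h=cv2.cvtColor(p,cv2.COLOR_BGR2HSV);Q=pts('side',np.load(f'pics/{f}_d.npy'))
    m=np.zeros((420,560),bool);m[160:222,236:300]=1
    m&=(h[...,0]>105)&(h[...,0]<130)&(h[...,1]>110)&(h[...,2]>25)&(Q[...,2]<.16)&(Q[...,1]<.1)
    return np.percentile(Q[m][:,2],[50,98]).round(4),m.sum()
for f in('side1','side4','side5'): print(f,hatchz(f))
a=cv2.imread('pics/side4.png').astype(int);b=cv2.imread('pics/side5.png').astype(int)
print('diff 4-5 px',(abs(a-b).max(2)[150:290,170:330]>40).sum())
cv2.imwrite('pics/s5c.png',cv2.resize(p[150:280,150:330],(600,433))[...,::-1])
E
```

```text
t: 6.35
position: [0.3501, -0.0099, 0.2277]
t: 6.85
position: [0.3499, -0.0099, 0.2278]
t: 7.35
position: [0.35, -0.0099, 0.2278]
t: 7.85
position: [0.35, -0.0099, 0.2278]
t: 8.35
position: [0.35, -0.0099, 0.2278]
side1 (array([0.0835, 0.0852]), np.int64(954))
side4 (array([0.1137, 0.1382]), np.int64(522))
side5 (array([0.1145, 0.1404]), np.int64(484))
diff 4-5 px 18
```

View pics/s5c.png

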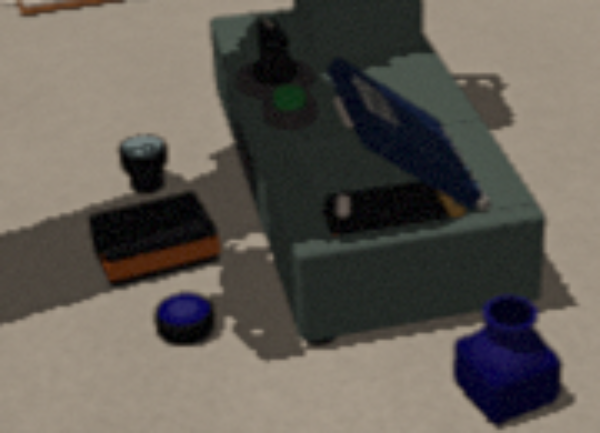

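The hatch is still open 2.5 s later, with its free edge at (335,62) and about 0.140 m high. Nothing else has moved.

```bash
python3 -c "
from workcell import *
print(job_done())"
```

```text
the job is handed in; nothing more can be done
None
```

I pressed the thumb pad once with shut fingertips until the stop was felt. The hatch popped up by itself, I drew the hand away, and it stayed open. I then handed the job in at about 8.4 s of the 34 s allowed.

- **Hatch:** its free edge stands at about 0.140 m, up from 0.085 m. That is a rise of about 55 mm against the 58 mm expected. It was still open after 2.5 s of watching, and the arm was still and well clear.
- **Press force:** the last reading at the stop was 9.3 N vertical, plus about 5.6 N sideways. The vertical reading is a little over the suggested 6 to 8 N, and readings scatter by about 1 N.
- **Bystanders and start button:** the bottle, cap, loupe and spare battery look unmoved in the pictures, and the fingers stayed clear of the start button.

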